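# Push the ticket pad in and tuck the case's tab

## Robot

A 6-joint arm with a two-finger parallel gripper is mounted at the origin on a cart in front of the work surface, level with it; the furniture and walls round the work are solid. World frame = base frame: x ahead of the robot, y to its left, z up, the work surface at z = 0. Lengths are in m, angles in rad, forces in N, time in s.
With the tool pointing down it reaches from about 0.35 to 0.85 m from the base axis. Payload 8.1 kg.
Tool frame: the origin (TCP) lies at the centre of the arm's flange, where the gripper is bolted on; the fingertips stand 186 mm ahead of it and the grasp point (between the pads) lies 167 mm ahead of it; z points along the fingers, y is the direction in which the jaws open and shut (so a half turn about z gives the same grasp; the last joint's range is limited). The gripper opens to 93 mm and grips with 3 to 60 N. Pads are 15 mm wide; open, the fingers measure 128 mm over their backs; the gripper's body (75 mm by 188 mm) begins 65 mm behind the grasp point.
Start: joints at [1.142, 0.13, 1.488, -0, 1.523, -0.085], TCP at [0.202, 0.565, 0.405] pointing down, gripper open.
Joint ranges: [-2.96, 2.96], [-0.89, 2.26], [0.02, 2.5], [-1.34, 4.48], [0, 2.73], [-2.66, 2.66]. Speed limits (rad/s): [2.39, 2.39, 2.79, 3.14, 3.14, 3.14].

## Interface

Orientations are given as a rotation vector (axis times angle).
In Python, from plant import robot, viewer, order gives the robot as it stands.
- The arm moves only by the tool apply_moves, never from a script. Its argument "deltas" is a list of rows, each a list of 3 entries, a list of its own where there are three numbers: the finger opening in mm, from 0 to 93, then the shift along the tool's x, y, z in mm, then the turn about the tool's z in rad. In form: [[grip, [dx, dy, dz], yaw], ...]. A call has 1 to 5 rows; each row shifts and turns the commanded pose from where the row before left it, along the tool's axes as they then stand; what a row does not reach is not made up. A row lasts 1/8 s, in which the tool goes at most 62.5 mm and 10.7 degrees, less where a joint would pass 70% of its speed; a pose out of reach is approached as far as the arm can. A call is refused whole if a number of a shift passes 62.5 or a number of a turn 0.188, either way. A call with a gripper value outside its range is refused whole. The fingers move at their own pace and stop on an object; "grip_force" is the grip in N (left out, the last holds). Time passes only in rows, so rows that do not move let the fingers close. It gives the time, the measured TCP pose, the force and the opening at its end, in the units of the state.
- robot.read_state(): the state, without advancing time (a new reading comes with each control period).
- viewer.read_camera(name): name is "scene" or "side" or "wrist"; returns the picture (420x560x3 uint8, blue, green, red); there is no depth.
- viewer.get_calibration(name): a dict with "fx", "fy", "cx", "cy" (pixels), "distortion" ([k1, k2, p1, p2, k3] as OpenCV has them; the pictures are not rectified), "R" (3x3) and "t" (3): a world point X has camera coordinates R X + t. Camera axes: x right, y down, z forward; pixel columns grow to the right and rows downward; lengths in m; the calibration is good to about 2 mm. A picture is of the moment at which its call begins: read the wrist's pose just before it. get_calibration takes no time and is no camera call; for the wrist camera it gives the pose at the moment of the call.
- order.close_job(): hands the job in, once; it reports no verdict.
The state is a dict: "t": time; "q": joint angles; "dq": joint speeds; "joint_torque": joint torques, N m; "tool_pos": TCP position; "orientation": TCP orientation; "force": force on the tool from outside, world axes, zero at the start; "wrist_torque": the same for the moment, N m; "opening": finger opening in m.
Only numpy, scipy, OpenCV 4.12 (cv2) and the standard library are available. Lean on these libraries where they do the work, as an engineer would, in place of code of your own. Each camera call takes 0.05 s, during which the arm holds its last target. There are 200 camera calls.

## Task

With the fingertips only, push the ticket pad that sticks out of the flat ticket case all the way in. Then fold the case's hinged tab over it and push the tab along so that its free edge is tucked well beneath the retaining lip and stays shut when you let go. Do not lift or pull out the pad, and leave the other things on the counter where they stand.

Things in the scene. Friction and masses are not known exactly. Their poses are not given: they have to be found in the camera images.
- case: Flat black ticket case fixed to the counter, 140 (x) x 124 (y) x 18 mm. Origin: centre of its underside. +x runs from the open mouth (x = -70 mm, nearest the robot) to the end stop (inner face x = +66 mm). A channel 76 mm wide, floor 3 mm above the counter, side blocks 18 mm high, runs along x. Tab hinged on the +y block (end lugs at x = +/-62 mm, 29 mm high); retaining lip on the -y block.
- mouth (a point): Middle of the mouth of the case's channel (case x = -70, y = 0, 9 mm above the counter); axes as the case.
- lip (a point): Middle of the fixed retaining lip's lower inner edge (case x = 0, y = -47, z = 25.5 mm). The lip is a steel strip 100 mm long in x that covers case y = -47 to -62 mm, 3 mm thick, underside 25.5 mm above the counter; a flared lead-in rises from its inner edge to y = -43 mm, about 32 mm high.
- ticket_pad: Yellow ticket pad, 131 (x) x 69 (y) x 12 mm, loose, lying in the channel with its near end sticking 22 to 38 mm out of the mouth. Origin: centre of its underside. Against the end stop its near end is about 4 mm inside the mouth (origin at case x = 0); flush with the mouth counts as in.
- tab (a joint): Hinge angle of the grey tab, rad: 0 = flat across the case, 1.57 = upright, more = leaning to case +y (stop 2.0). A light spring (0.05 Nm when flat) lifts it to about 1.3 when let go untucked. Hinge axis along case x, 21.5 mm above the counter, at case y = 57 mm minus tab_slide. Tab 3 mm thick, 95 mm from hinge to free edge, 110 mm wide in x (the last 30 mm, the tongue, 90 mm).
- tab_slide (a joint): The hinge pin runs in slots, 0 to 0.016 m, growing as the tab is pushed to case -y, towards the lip. About 4 N of friction; stays where left. Starts at 0, where the flat tab's edge is at case y = -38 mm, 5 mm short of the lip's flare; at 0.016 it is at -54 mm, beneath the lip. Tab and lip are solid: only a tab pressed flat goes under, and the lip then holds it down.
- tab_edge (a point): Middle of the tab's free edge, at mid thickness.
- ridge (a point): Middle of the top of the thumb ridge on the tab's outer face: 60 mm long in x, 6 mm wide, 6.5 mm high, 58 mm from the hinge. Upright, this face looks to case +y; flat, it is the upper face. A fingertip on the ridge's hinge side can push the tab along.
- receipt_roll: Bystander: white paper roll, upright, 60 mm across, 57 mm high. Origin: centre of its underside.
- thread_spool: Bystander: small red thread spool, upright, 29 mm across, 47 mm high. Origin: centre of its underside.
- rubber_stamp_a: Bystander: rubber stamp with a dark upright knob, 26x40x67 mm. Origin: centre of its underside.
- pin_tin: Bystander: round flat tin, 60 mm across, 21 mm high. Origin: centre of its underside.
- stapler: Bystander: black stapler, 33x136x43 mm. Origin: centre of its underside.
- card_terminal: Bystander: payment card terminal, 165x72x46 mm. Origin: centre of its underside.
Things that resemble listed ones, but are neither listed nor needed, are in the scene too. There is more than one size of the ticket_pad; the job needs the largest. What is shaped like the case but green is not meant.

How it is judged:
On the way, in this order (a step that is already met when the one before it is completed fails the run):
1. the pad is pushed all the way in, the tab not yet tucked (x of ticket_pad in the frame of case above -0.0085 m and height (world z) of ticket_pad below 0.008 m and not (value of joint tab below 0.06 rad and value of joint tab_slide above 0.0115 m)), for 0.1 s.
2. the tab is folded flat with its edge beneath the lip (value of joint tab below 0.06 rad and value of joint tab_slide above 0.0115 m), for 0.2 s.
At the end, for the whole second after the job is handed in: The pad's near end is no more than 4 mm outside the mouth of the case with the pad lying on the channel floor, and the tab is flat (within 0.06 rad) and slid at least 11.5 mm towards the lip, so that its edge is held beneath it; all at rest (all of step 2 and x of ticket_pad in the frame of case above -0.0085 m and height (world z) of ticket_pad below 0.008 m and linear speed of ticket_pad below 0.02 m/s); the robot touches nothing.
It fails at once if the ticket pad is lifted or tipped (height (world z) of ticket_pad above 0.025 m or angle between ticket_pad's own z axis and vertical above 0.25 rad).
It fails at once if the ticket pad is pulled out of the case (x of ticket_pad in the frame of case below -0.065 m).
It fails at once if another thing on the counter is moved more than 20 mm (distance of any of receipt_roll, thread_spool, rubber_stamp_a, pin_tin, stapler, card_terminal from where it was at the start of the episode above 0.02 m).
It also fails if it takes over 51 s, if anything falls off the work surface, if the arm or the gripper's body presses on something with over 40 N, if the wrist force passes 120 N, or if a joint passes its speed limit or range.

## Working session

There is one attempt and no reset: what is moved stays moved. The work goes in short steps, Python scripts to look and compute and a tool call to move; the robot and the scene stay as the last step left them, time stands still between calls to the robot, and variables do not carry over. Pictures are saved under pics/ and viewed, about 8 in all and at most 12, crops included, and the job is handed in when it is done.

Besides the shell and the picture viewer there is one more tool, called as name(argument=value, ...) on one line, values as JSON. apply_moves: Moves the arm, as the interface text tells. Its arguments: {"type":"object","properties":{"deltas":{"type":"array"},"grip_force":{"type":"number"}},"required":["deltas"]}

```bash
mkdir -p pics
python3 - <<'E'
from plant import robot, viewer
import cv2, numpy as np
s=robot.read_state(); print({k:np.round(s[k],3) for k in('t','q','tool_pos','orientation','force','opening')})
for n in('scene','side'):
    im=viewer.read_camera(n); cv2.imwrite(f'pics/{n}0.png',im)
    c=viewer.get_calibration(n); print(n,{k:np.round(v,3).tolist() for k,v in c.items()})
    print((-np.array(c['R']).T@np.array(c['t'])).round(3))
a=cv2.imread('pics/scene0.png');b=cv2.imread('pics/side0.png')
E
```

```text
{'t': np.float64(0.0), 'q': array([ 1.142,  0.131,  1.489, -0.   ,  1.523, -0.085]), 'tool_pos': array([0.202, 0.565, 0.404]), 'orientation': array([-5.370e-01, -3.095e+00,  3.000e-03]), 'force': array([-0.464,  0.281, -0.505]), 'opening': np.float64(0.093)}
scene {'fx': 482.96, 'fy': 482.96, 'cx': 276.664, 'cy': 210.555, 'distortion': [-0.107, 0.0, 0.0, 0.0, 0.0], 'R': [[0.747, -0.665, 0.017], [-0.457, -0.532, -0.713], [0.483, 0.525, -0.701]], 't': [-0.398, 0.314, 0.954]}
[-0.02  -0.598  0.899]
side {'fx': 436.678, 'fy': 436.678, 'cx': 276.899, 'cy': 211.837, 'distortion': [-0.126, 0.0, 0.0, 0.0, 0.0], 'R': [[-0.988, -0.152, -0.017], [-0.039, 0.359, -0.933], [0.148, -0.921, -0.36]], 't': [0.564, 0.051, 1.251]}
[0.374 1.219 0.508]
```

View pics/scene0.png

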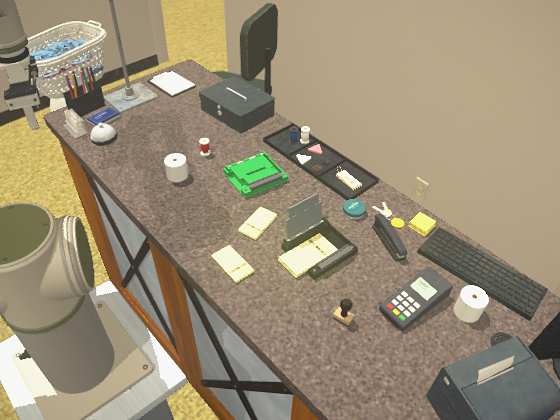

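View pics/side0.png

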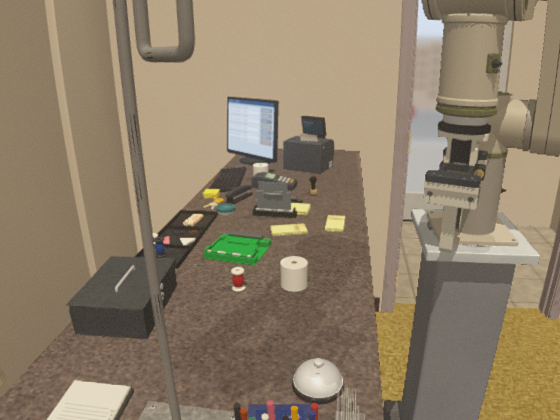

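The black case is at about (318,248) in the scene view, with the yellow pad sticking out at (300,258). The green case at (256,173) is the decoy, and the loose pads at (258,222) and (232,263) are not in a case. I'll confirm this in an enlarged crop.

Run:
```python
import cv2
a=cv2.imread('pics/scene0.png')[185:300,205:365]
cv2.imwrite('pics/crop1.png',cv2.resize(a,None,fx=5,fy=5,interpolation=cv2.INTER_CUBIC))
```

```text
(no output)
```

View pics/crop1.png

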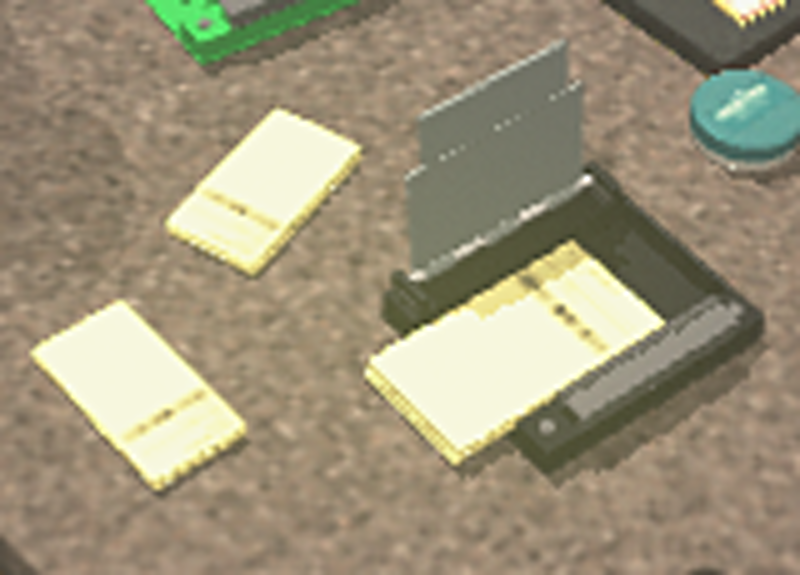

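```bash
cat > h.py <<'E'
import numpy as np, cv2
from scipy.optimize import least_squares
from plant import robot, viewer
def proj(c,X):
    R=np.array(c['R']);r=cv2.Rodrigues(R)[0]
    K=np.array([[c['fx'],0,c['cx']],[0,c['fy'],c['cy']],[0,0,1]])
    return cv2.projectPoints(np.atleast_2d(X).astype(float),r,np.array(c['t'],float),K,np.array(c['distortion'],float))[0][:,0]
def pts(p):  # x,y,yaw,tab angle,pad x,pad y, slide
    x,y,w,a,px,py,sl=p
    L=95;hy=57-sl
    T=lambda xx,d:[xx,hy-d*np.cos(a),21.5+d*np.sin(a)]
    P=dict(hn=T(-55,0),hf=T(55,0),en=T(-45,L),ef=T(45,L),sn=T(-55,65),sf=T(55,65),
      pnl=[px-65.5,py+34.5,15],pnr=[px-65.5,py-34.5,15],pfl=[px+65.5,py+34.5,15],pfr=[px+65.5,py-34.5,15],
      cnr=[-70,-62,0],cfr=[70,-62,18],
      ln=[-50,-62,28.5],lf=[50,-62,28.5])
    c,s=np.cos(w),np.sin(w);M=np.array([[c,-s,0],[s,c,0],[0,0,1]])
    return {k:M@np.array(v)/1000+[x,y,0] for k,v in P.items()}
E
python3 - <<'E'
from h import *
c=viewer.get_calibration('scene')
m=dict(hn=(415,275),hf=(590,180),en=(420,120),ef=(565,42),sn=(406,176),sf=(581,82),pnl=(368,372),pnr=(458,458),pfl=(572,240),pfr=(664,322),cnr=(548,472),cfr=(765,308))
m={k:np.array(v)/5+[205-.4,185-.4] for k,v in m.items()}
def f(p):
    P=pts(np.r_[p,0]); return np.concatenate([(proj(c,P[k])[0]-m[k]) for k in m])
best=min((least_squares(f,[.5,-.1,w,1.3,-20,0],x_scale=[.1,.1,.3,.3,10,5],loss='soft_l1') for w in(-.5,0,.5)),key=lambda r:r.cost)
print(best.x.round(4),best.cost); print({k:v for k,v in zip(m,best.fun.reshape(-1,2).round(1).tolist())})
E
```

```text
[  0.5875  -0.0944  -0.0556   1.6846 -39.2496  -2.9775] 3.1189335819024224
{'hn': [-0.3, 0.5], 'hf': [-2.0, -0.1], 'en': [0.4, -0.3], 'ef': [0.1, -0.5], 'sn': [0.4, 0.1], 'sf': [-0.1, -0.5], 'pnl': [-0.4, -1.2], 'pnr': [0.3, -0.2], 'pfl': [-0.3, 0.5], 'pfr': [0.3, 0.6], 'cnr': [0.2, 0.3], 'cfr': [0.2, 0.3]}
```

The fit residuals are about 1 px. The case is at (0.5875, -0.0944) with yaw -0.056. The pad sticks out about 35 mm, which is within the stated range, and the tab is near 1.68 rad. I'll turn the tool so its y axis lies along case +x and its x axis along case +y, then travel over.

apply_moves(deltas=[[0,[0,0,0],0.183],[0,[0,0,0],0.183],[0,[0,0,0],0.183],[0,[0,0,0],0.183],[0,[0,0,0],0.183]], grip_force=20)

```text
t: 0.72
tool_pos: [0.2022, 0.5648, 0.4041]
orientation: [1.857, 2.534, -0.002]
force: [-0.7, 0.4, 0.0]
opening: 0.0475
```

apply_moves(deltas=[[0,[0,0,0],0.183],[0,[0,0,0],0.185],[0,[-49,21,0],0],[0,[-49,21,0],0],[0,[-49,21,0],0]])

```text
t: 1.35
tool_pos: [0.2571, 0.4131, 0.4041]
orientation: [2.282, 2.159, -0.001]
force: [0.3, -0.6, 0.1]
opening: 0.0012
```

apply_moves(deltas=[[0,[-49,21,0],0],[0,[-49,21,0],0],[0,[-49,21,0],0],[0,[-49,21,0],0],[0,[-49,21,0],0]])

```text
t: 1.98
tool_pos: [0.3481, 0.1625, 0.4045]
orientation: [2.282, 2.159, 0.0]
force: [0.6, -0.8, 0.8]
opening: 0.0005
```

apply_moves(deltas=[[0,[-49,21,0],0],[0,[-49,21,0],0],[0,[-49,21,0],0],[0,[-49,21,0],0],[0,[-49,21,0],0]])

```text
t: 2.6
tool_pos: [0.4393, -0.0882, 0.4045]
orientation: [-2.283, -2.158, -0.0]
force: [0.8, 0.5, 1.2]
opening: 0.0002
```

```bash
cat >> h.py <<'E'
from scipy.spatial.transform import Rotation as Ro
CASE=np.array([.5875,-.0944]); W=-.0556
def rep(prn=True):
    s=robot.read_state(); R=Ro.from_rotvec(s['orientation']).as_matrix()
    tip=np.array(s['tool_pos'])+.186*R[:,2]
    M=np.array([[np.cos(W),np.sin(W)],[-np.sin(W),np.cos(W)]])
    d=M@(tip[:2]-CASE)*1000
    if prn: print('t',round(float(s['t']),2),'tip case mm',d.round(1),'z',round(tip[2]*1000,1),'jaw ang-W',round(np.arctan2(R[1,1],R[0,1])-W,4),'zax',R[:,2].round(3),'F',np.round(s['force'],1),'op',s['opening'])
    return s
E
python3 - <<'E'
from h import *
rep(); c=viewer.get_calibration('wrist'); im=viewer.read_camera('wrist')
cv2.imwrite('pics/w1.png',im)
E
```

```text
t 2.6 tip case mm [-148.3   -2. ] z 218.5 jaw ang-W -0.0007 zax [ 0.  0. -1.] F [0.8 0.5 1.2] op 0.00024198653387858814
```

View pics/w1.png

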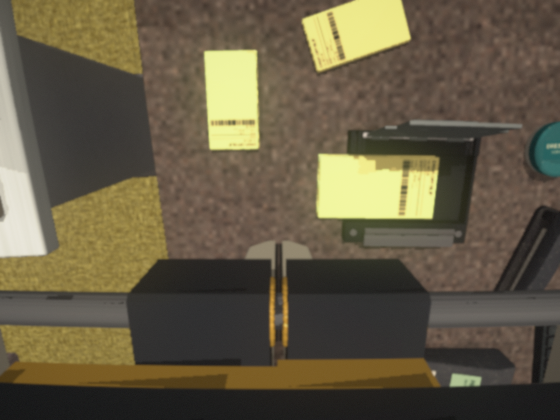

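The wrist view shows the pad's near end at (318,155)–(317,218), the case's -y side corners at (342,242) and (466,242), and the lip at (364–455, 246). I'll check the fit against this view.

Run:
```python
from h import *
c=viewer.get_calibration('wrist')
m=dict(pnl=(318,154.5),pnr=(317,218),pfl=(438,156),pfr=(434.5,219.5),cnr=(343,240),cfr=(465,242),ln=(364.5,246),lf=(455,246.5),en=(412,122),ef=(520,125))
P=pts([.5875,-.0944,-.0556,1.6846,-39.2,-3,0])
for k in m: print(k,proj(c,P[k])[0].round(1),m[k])
def f(p):
    P=pts(np.r_[p,0]); return np.concatenate([(proj(c,P[k])[0]-m[k]) for k in m])
r=least_squares(f,[.5875,-.0944,-.0556,1.68,-39,-3],x_scale=[.1,.1,.3,.3,10,5],loss='soft_l1')
print(r.x.round(4),r.cost,r.fun.reshape(-1,2).round(1).tolist())
```

```text
pnl [317.2 150.7] (318, 154.5)
pnr [315.7 213.4] (317, 218)
pfl [438.6 151.1] (438, 156)
pfr [431.9 213.1] (434.5, 219.5)
cnr [343.3 230.2] (343, 240)
cfr [468.2 234.5] (465, 242)
ln [366.3 238.1] (364.5, 246)
lf [455.7 237.6] (455, 246.5)
en [411.4 113.2] (412, 122)
ef [524.7 115. ] (520, 125)
[  0.5864  -0.1044  -0.0591   1.7161 -37.4132   1.5847] 9.96139869207223 [[0.4, 1.0], [-0.4, -0.2], [1.3, 0.3], [-2.1, -1.7], [-0.7, -1.9], [1.4, 1.0], [0.6, 0.5], [-1.1, -0.2], [-1.8, 0.5], [2.7, -0.5]]
```

Run:
```python
from h import *
import h
cs=viewer.get_calibration('scene'); cw=viewer.get_calibration('wrist')
ms=dict(hn=(415,275),hf=(590,180),en=(420,120),ef=(565,42),sn=(406,176),sf=(581,82),pnl=(368,372),pnr=(458,458),pfl=(572,240),pfr=(664,322),cnr=(548,472),cfr=(765,308))
ms={k:np.array(v)/5+[204.6,184.6] for k,v in ms.items()}
mw=dict(pnl=(318,154.5),pnr=(317,218),pfl=(438,156),pfr=(434.5,219.5),cnt=(343,241),cfr=(465,242),ln=(364.5,246),lf=(455,246.5),en=(412,122),ef=(520,125))
def pt(p):
    P=pts(p); w=p[2]; C,S=np.cos(w),np.sin(w)
    P['cnt']=np.array([C*-.07+S*.062+p[0],S*-.07-C*.062+p[1],.018]); return P
def f(p,which='sw'):
    P=pt(np.r_[p,0]); r=[]
    if 's' in which: r+=[proj(cs,P[k])[0]-ms[k] for k in ms]
    if 'w' in which: r+=[proj(cw,P[k])[0]-mw[k] for k in mw]
    return np.concatenate(r)
for wh in('s','w','sw'):
    r=least_squares(f,[.5875,-.0944,-.0556,1.68,-39,-3],x_scale=[.1,.1,.3,.3,10,5],loss='soft_l1',args=(wh,))
    print(wh,r.x.round(4),round(r.cost,2)); 
print(r.fun.reshape(-1,2).round(1).tolist())
```

```text
s [  0.5875  -0.0944  -0.0556   1.6846 -39.2496  -2.9775] 3.12
w [  0.5858  -0.1033  -0.0648   1.7053 -36.7248   0.3172] 9.85
sw [  0.5854  -0.1019  -0.0625   1.6956 -36.6597  -0.2433] 33.97
[[1.1, 2.5], [-0.3, 1.9], [1.7, 1.4], [1.6, 1.2], [1.7, 2.0], [1.5, 1.3], [1.0, -0.4], [1.6, 0.8], [1.4, 1.5], [2.0, 1.8], [1.5, 2.7], [1.9, 2.7], [0.1, 0.1], [-0.9, -1.0], [1.0, -0.2], [-2.5, -2.1], [1.0, 0.1], [0.4, -0.8], [-0.6, -1.7], [-2.1, -2.1], [-2.9, -0.3], [1.8, -1.0]]
```

The two views disagree by 6–8 mm in y. I'll descend in front of the pad, where there is about 25 mm of clearance, and compare the known fingertip with both cameras.

apply_moves(deltas=[[0,[0,0,45],0],[0,[0,0,45],0],[0,[0,0,45],0],[0,[0,0,45],0],[0,[0,0,20],0]])

```text
t: 3.28
tool_pos: [0.4374, -0.0858, 0.2015]
orientation: [-2.28, -2.155, 0.004]
force: [-0.7, 0.2, 0.5]
opening: 0.0003
```

Run:
```python
from h import *
s=rep(); R=Ro.from_rotvec(s['orientation']).as_matrix(); tip=np.array(s['tool_pos'])+.186*R[:,2]
cs=viewer.get_calibration('scene');im=viewer.read_camera('scene'); im2=viewer.read_camera('side')
cd=viewer.get_calibration('side')
print(proj(cs,tip),proj(cd,tip))
A=cv2.resize(im[195:285,240:360],None,fx=6,fy=6,interpolation=cv2.INTER_CUBIC)
q=((proj(cs,tip)[0]+.5-[240,195])*6).astype(int); cv2.circle(A,tuple(int(v) for v in q),3,(0,0,255),-1)
cv2.imwrite('pics/s2.png',A)
u=proj(cd,tip)[0]; o=np.array([u[0]-60,u[1]-45]).astype(int);print(o)
B=cv2.resize(im2[o[1]:o[1]+80,o[0]:o[0]+120],None,fx=6,fy=6,interpolation=cv2.INTER_CUBIC)
q=((u+.5-o)*6).astype(int); cv2.circle(B,tuple(int(v) for v in q),3,(0,0,255),-1)
cv2.imwrite('pics/d2.png',B)
```

```text
t 3.27 tip case mm [-151.2    0.5] z 15.5 jaw ang-W -0.0004 zax [-0.005  0.001 -1.   ] F [-0.7  0.2  0.5] op 0.00034789818706737474
[[270.41929218 275.34155449]] [[322.50830621 208.38006299]]
[262 163]
```

View pics/s2.png

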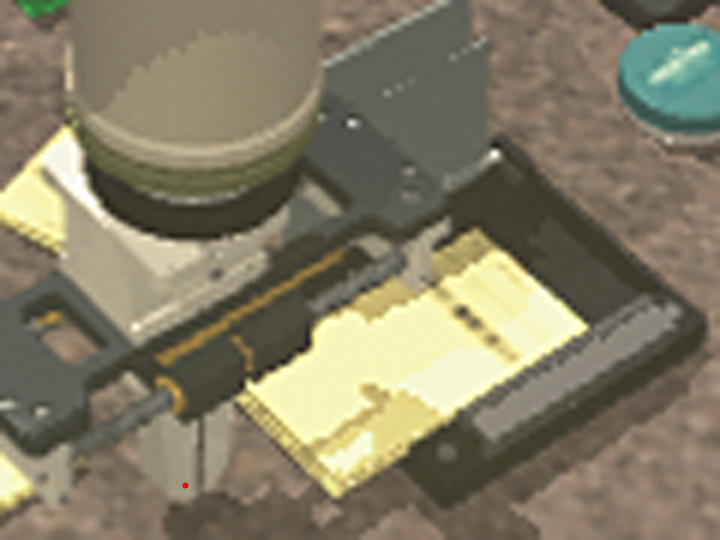

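The tip lies in front of the pad's near end in both fits, about 30 mm off along x. The y uncertainty of ±5 mm doesn't matter for a centred push, so I'll lower to z≈8 and push along +x while watching the force.

apply_moves(deltas=[[0,[-4,0,7],0],[0,[0,10,0],0],[0,[0,12,0],0],[0,[0,10,0],0],[0,[0,10,0],0]])

```text
t: 4.0
tool_pos: [0.4818, -0.0928, 0.1981]
orientation: [2.282, 2.158, 0.0]
force: [-1.9, -0.5, 1.7]
opening: 0.0005
```

```bash
python3 -c "
from h import *
rep()"
```

```text
t 4.0 tip case mm [-105.6   -4.3] z 12.1 jaw ang-W -0.0002 zax [ 0. -0. -1.] F [-1.9 -0.5  1.7] op 0.0005186711188986201
```

apply_moves(deltas=[[0,[0,-6,0],0],[0,[0,0,4],0],[0,[0,8,0],0],[0,[0,8,0],0],[0,[0,6,0],0]])

```text
t: 4.62
tool_pos: [0.4975, -0.0937, 0.1939]
orientation: [2.282, 2.158, 0.0]
force: [-0.2, -0.7, 0.3]
opening: 0.0006
```

```bash
python3 -c "
from h import *
rep()"
```

```text
t 4.62 tip case mm [-89.8  -4.3] z 7.9 jaw ang-W -0.0004 zax [ 0. -0. -1.] F [-0.2 -0.7  0.3] op 0.0005887048185817629
```

apply_moves(deltas=[[0,[0,3,0],0],[0,[0,2,0],0]])

```text
t: 4.88
tool_pos: [0.502, -0.0939, 0.1938]
orientation: [-2.283, -2.158, 0.0]
force: [-1.8, 0.1, 2.7]
opening: 0.0002
```

Run:
```python
from h import *
rep()
im=viewer.read_camera('scene')
cv2.imwrite('pics/s3.png',cv2.resize(im[195:295,240:360],None,fx=6,fy=6,interpolation=cv2.INTER_CUBIC))
```

```text
t 4.88 tip case mm [-85.4  -4.3] z 7.8 jaw ang-W -0.0003 zax [-0. -0. -1.] F [-1.8  0.1  2.7] op 0.00015918794983035492
```

View pics/s3.png

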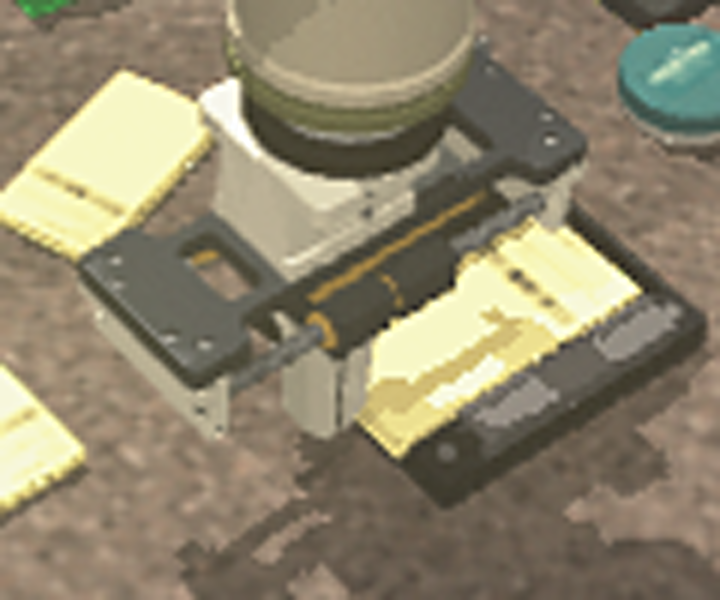

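The pad is being pushed straight in and still sticks out about 10 mm; its near corner is at crop (400,455) and the mouth is around (405,465). The tips are thinner than 17.5 mm. I'll keep pushing gently until the stop.

apply_moves(deltas=[[0,[0,3,0],0],[0,[0,3,0],0],[0,[0,2,0],0]])

```text
t: 5.3
tool_pos: [0.5084, -0.0942, 0.1934]
orientation: [-2.279, -2.156, 0.006]
force: [-19.5, 0.9, 18.4]
opening: 0.0005
```

apply_moves(deltas=[[0,[0,2,0],0],[0,[0,2,0],0]])

```text
t: 5.55
tool_pos: [0.5102, -0.0943, 0.1932]
orientation: [-2.275, -2.152, 0.014]
force: [-39.1, 2.0, 36.6]
opening: 0.0001
```

apply_moves(deltas=[[0,[0,2,0],0],[0,[0,1,0],0]])

```text
t: 5.8
tool_pos: [0.5115, -0.0945, 0.193]
orientation: [-2.271, -2.149, 0.02]
force: [-50.5, 2.2, 49.5]
opening: 0.0003
```

It stopped firmly at tip x≈-77. I'll back off, rise, and look with the wrist camera.

apply_moves(deltas=[[0,[0,-15,0],0],[0,[0,-20,0],0],[0,[0,0,-50],0],[0,[0,0,-50],0],[0,[0,0,-60],0]])

```text
t: 6.42
tool_pos: [0.4814, -0.0926, 0.3546]
orientation: [-2.282, -2.158, 0.001]
force: [0.3, 0.3, 0.1]
opening: 0.0003
```

apply_moves(deltas=[[0,[0,0,-30],0],[0,[0,0,0],0]])

```text
t: 6.68
tool_pos: [0.4829, -0.093, 0.3872]
orientation: [2.279, 2.154, 0.005]
force: [-0.2, -0.5, -0.0]
opening: 0.0003
```

Run:
```python
from h import *
rep(); c=viewer.get_calibration('wrist'); im=viewer.read_camera('wrist')
np.save('cw2.npy',c,allow_pickle=True)
cv2.imwrite('pics/w2.png',cv2.resize(im[90:270,250:530],None,fx=2.8,fy=2.8,interpolation=cv2.INTER_CUBIC))
```

```text
t 6.67 tip case mm [-103.3   -4.7] z 201.2 jaw ang-W -0.0004 zax [ 0.006 -0.002 -1.   ] F [-0.2 -0.5 -0. ] op 0.0003317522530597375
```

View pics/w2.png

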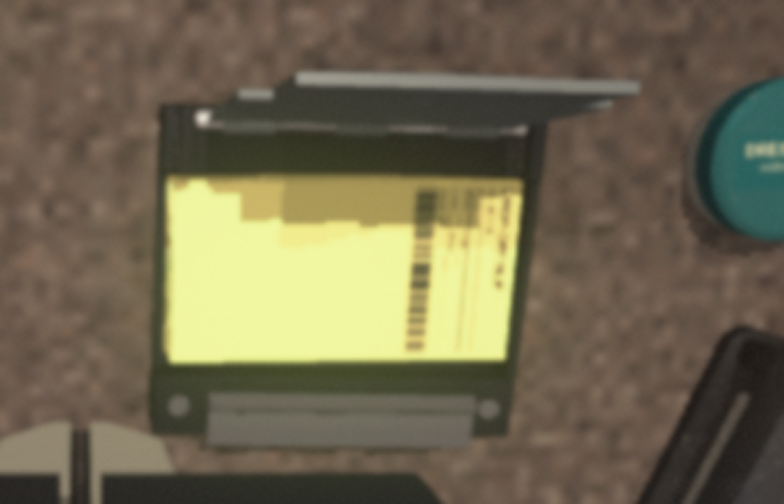

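The pad is now fully inside: its near edge at crop x≈166 lies within the mouth edge at 152–162, and its far edge is against the stop. I'll refit the case pose from this closer view.

Run:
```python
from h import *
cw=np.load('cw2.npy',allow_pickle=True).item()
mw=dict(pnl=(165,178),pnr=(167,363),pfl=(523,180),pfr=(508,361),cnt=(150,433),cfr=(506,434),ln=(207,446),lf=(473,444),en=(297,74),ef=(640,83),ptl=(161,105))
mw={k:np.array(v)/2.8+[250-.3,90-.3] for k,v in mw.items()}
def pt(p):
    P=pts(p); w=p[2]; C,S=np.cos(w),np.sin(w)
    for k,(a,b) in dict(cnt=(-.07,-.062),ptl=(-.07,.062)).items(): P[k]=np.array([C*a-S*b+p[0],S*a+C*b+p[1],.018])
    return P
def f(p):
    P=pt(np.r_[p,0]); return np.concatenate([proj(cw,P[k])[0]-mw[k] for k in mw])
r=least_squares(f,[.5875,-.0944,-.0556,1.68,-1,0],x_scale=[.1,.1,.3,.3,10,5],loss='soft_l1')
print(r.x.round(4),round(r.cost,2),dict(zip(mw,r.fun.reshape(-1,2).round(1).tolist())))
```

```text
[ 0.5842 -0.0972 -0.0614  1.7096 -0.3968  1.2446] 5.61 {'pnl': [1.8, -0.2], 'pnr': [-0.8, -0.8], 'pfl': [0.5, 0.5], 'pfr': [-1.5, 0.3], 'cnt': [1.0, 0.6], 'cfr': [1.8, 0.4], 'ln': [0.5, -0.6], 'lf': [-0.6, 0.2], 'en': [-0.8, 0.4], 'ef': [-0.6, -0.5], 'ptl': [0.1, -0.5]}
```

apply_moves(deltas=[[0,[40,35,0],0],[0,[40,35,0],0],[0,[27,31,0],0],[0,[0,0,45],0],[0,[0,0,45],0]])

```text
t: 7.35
tool_pos: [0.5884, 0.0091, 0.2904]
orientation: [-2.28, -2.159, 0.002]
force: [-0.7, -0.2, -0.5]
opening: 0.0004
```

apply_moves(deltas=[[0,[0,0,38],0],[0,[0,0,0],0]])

```text
t: 7.6
tool_pos: [0.5859, 0.0086, 0.2496]
orientation: [-2.277, -2.153, 0.011]
force: [0.3, -0.1, -0.4]
opening: 0.0003
```

```bash
sed -i 's/^CASE=.*/CASE=np.array([.585,-.0975]); W=-.060/' h.py
python3 - <<'E'
from h import *
rep(); im=viewer.read_camera('side')
cv2.imwrite('pics/d3.png',cv2.resize(im[130:230,220:345],None,fx=6,fy=6,interpolation=cv2.INTER_CUBIC))
E
```

```text
t 7.6 tip case mm [ -7.5 106. ] z 63.7 jaw ang-W 0.0041 zax [-0.011  0.001 -1.   ] F [ 0.3 -0.1 -0.4] op 0.00028761929266976475
```

View pics/d3.png

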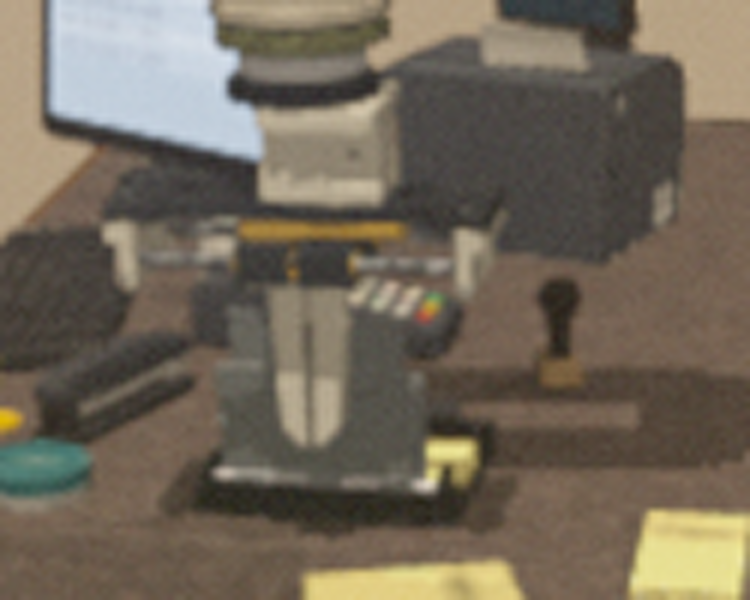

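The tip is centred on the tab's outer face at crop (310,440), with clearance, and the tab is still upright. Next I'll sweep the tab down with the fingertip on the hinge side of the ridge.

apply_moves(deltas=[[0,[-16,0,0],0],[0,[-14,0,0],0],[0,[-10,0,-3],0],[0,[-8,0,0],0],[0,[-8,0,1],0]])

```text
t: 8.28
tool_pos: [0.5857, -0.0482, 0.2581]
orientation: [2.283, 2.158, 0.001]
force: [0.0, 1.7, -0.2]
opening: 0.0006
```

```bash
python3 -c "
from h import *
rep()"
```

```text
t 8.28 tip case mm [-2.2 49.3] z 72.1 jaw ang-W 0.0038 zax [ 0.001 -0.    -1.   ] F [ 0.   1.7 -0.2] op 0.0006419356478003865
```

apply_moves(deltas=[[0,[-7,0,4],0],[0,[-7,0,4],0],[0,[-6,0,6],0],[0,[-5,0,6],0],[0,[0,0,0],0]])

```text
t: 8.9
tool_pos: [0.5838, -0.0728, 0.2368]
orientation: [-2.282, -2.157, 0.002]
force: [-0.3, 0.3, 0.3]
opening: 0.0005
```

```bash
python3 -c "
from h import *
rep()"
```

```text
t 8.9 tip case mm [-3.  24.6] z 50.8 jaw ang-W 0.0037 zax [-0.001  0.    -1.   ] F [-0.3  0.3  0.3] op 0.0005087096716173159
```

apply_moves(deltas=[[0,[-3,0,7],0],[0,[-2,0,8],0],[0,[-1,0,6],0],[0,[0,0,3],0],[0,[0,0,0],0]])

```text
t: 9.52
tool_pos: [0.5836, -0.0784, 0.2134]
orientation: [-2.282, -2.158, 0.001]
force: [0.2, 0.3, 0.9]
opening: 0.0006
```

Run:
```python
from h import *
rep(); im=viewer.read_camera('scene')
cv2.imwrite('pics/s4.png',cv2.resize(im[185:295,255:375],None,fx=5,fy=5,interpolation=cv2.INTER_CUBIC))
```

```text
t 9.53 tip case mm [-2.6 19. ] z 27.4 jaw ang-W 0.0041 zax [-0.001  0.    -1.   ] F [0.2 0.3 0.9] op 0.0005810393751951876
```

View pics/s4.png

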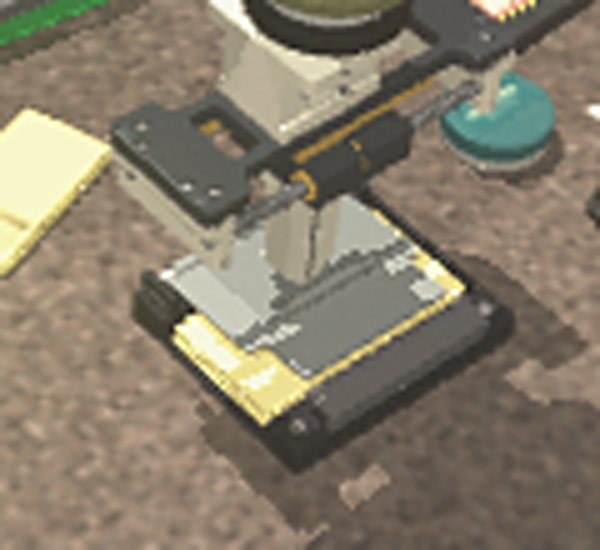

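The tab is almost flat. The fingertip at (305,285) sits on the hinge side of the ridge, whose line runs from about (255,335) to (400,255). I'll press it flat and check the force.

apply_moves(deltas=[[0,[0,0,2],0],[0,[0,0,2],0],[0,[0,0,0],0]])

```text
t: 9.95
tool_pos: [0.5838, -0.0785, 0.2096]
orientation: [2.283, 2.158, 0.0]
force: [-0.0, -0.5, 0.4]
opening: 0.0005
```

```bash
python3 -c "
from h import *
rep()"
```

```text
t 9.95 tip case mm [-2.3 18.9] z 23.6 jaw ang-W 0.004 zax [ 0. -0. -1.] F [-0.  -0.5  0.4] op 0.0004500850320850673
```

apply_moves(deltas=[[0,[0,0,1],0],[0,[0,0,1],0],[0,[0,0,0],0]])

```text
t: 10.32
tool_pos: [0.584, -0.0785, 0.209]
orientation: [2.282, 2.158, 0.0]
force: [-5.4, 0.3, 11.0]
opening: 0.0006
```

It is flat under 11 N of pressure. Now I'll slide it towards the lip.

apply_moves(deltas=[[0,[-3,0,0],0],[0,[-3,0,0],0],[0,[-3,0,0],0],[0,[-3,0,0],0]])

```text
t: 10.82
tool_pos: [0.5833, -0.0898, 0.2089]
orientation: [-2.282, -2.158, -0.002]
force: [-5.0, 4.1, 12.0]
opening: 0.0002
```

apply_moves(deltas=[[0,[-3,0,0],0],[0,[-3,0,0],0],[0,[-2,0,0],0]])

```text
t: 11.2
tool_pos: [0.5832, -0.0975, 0.209]
orientation: [-2.282, -2.158, -0.004]
force: [-1.5, 7.1, 9.0]
opening: 0.0007
```

```bash
python3 -c "
from h import *
rep()"
```

```text
t 11.2 tip case mm [-1.5  0.2] z 23.0 jaw ang-W 0.0042 zax [ 0.002  0.002 -1.   ] F [-1.5  7.1  9. ] op 0.0006702897244170506
```

apply_moves(deltas=[[0,[-3,0,0],0],[0,[-2,0,0],0],[0,[-2,0,0],0]])

```text
t: 11.58
tool_pos: [0.5831, -0.1037, 0.2089]
orientation: [-2.282, -2.158, -0.007]
force: [0.6, 16.1, 8.1]
opening: 0.0001
```

apply_moves(deltas=[[0,[-2,0,0],0],[0,[-1,0,0],0]])

```text
t: 11.82
tool_pos: [0.5831, -0.1047, 0.2088]
orientation: [-2.279, -2.157, -0.011]
force: [0.6, 24.1, 10.0]
opening: 0.0008
```

Run:
```python
from h import *
rep(); im=viewer.read_camera('scene')
cv2.imwrite('pics/s5.png',cv2.resize(im[185:295,255:375],None,fx=5,fy=5,interpolation=cv2.INTER_CUBIC))
```

```text
t 11.82 tip case mm [-1.1 -5.9] z 22.8 jaw ang-W 0.0047 zax [ 0.002  0.007 -1.   ] F [ 0.6 24.1 10. ] op 0.0008490439413852789
```

View pics/s5.png

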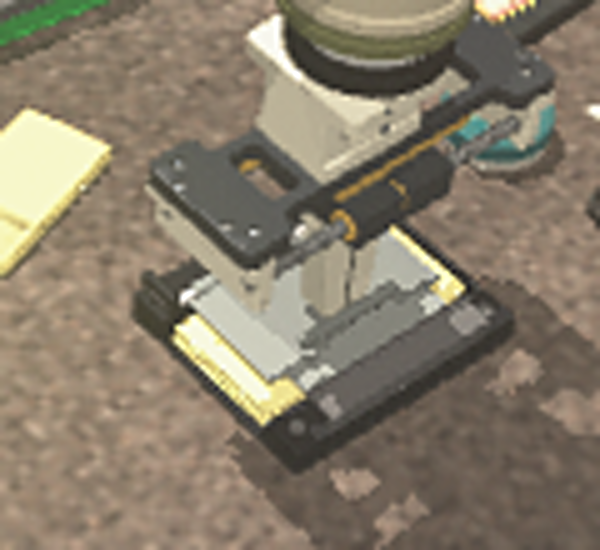

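The stop is reached: 24 N, with the tip at y≈-6 against a predicted -6.5 for full slide, and the tab edge disappears under the lip. I'll ease off, lift away, and check.

apply_moves(deltas=[[0,[3,0,0],0],[0,[2,0,-3],0],[0,[0,0,-20],0],[0,[0,0,-50],0],[0,[0,-40,-50],0]])

```text
t: 12.5
tool_pos: [0.5439, -0.1018, 0.332]
orientation: [2.282, 2.157, 0.001]
force: [-1.0, -0.0, 1.1]
opening: 0.0003
```

apply_moves(deltas=[[0,[0,-50,-50],0],[0,[0,-10,0],0],[0,[0,0,0],0],[0,[0,0,0],0]])

```text
t: 13.0
tool_pos: [0.4894, -0.0983, 0.3725]
orientation: [-2.282, -2.157, 0.002]
force: [-0.0, 0.3, 0.2]
opening: 0.0004
```

Run:
```python
from h import *
rep(); im=viewer.read_camera('wrist'); im2=viewer.read_camera('scene')
A=cv2.resize(im[80:290,240:520],None,fx=2,fy=2,interpolation=cv2.INTER_CUBIC)
B=cv2.resize(im2[210:294,292:360],(340,420),interpolation=cv2.INTER_CUBIC)
cv2.imwrite('pics/f.png',cv2.resize(np.hstack([A[:, :450],B]),None,fx=1,fy=1))
```

```text
t 13.0 tip case mm [-95.8  -6.5] z 186.5 jaw ang-W 0.0037 zax [-0.002  0.001 -1.   ] F [-0.   0.3  0.2] op 0.0003770601568601574
```

View pics/f.png

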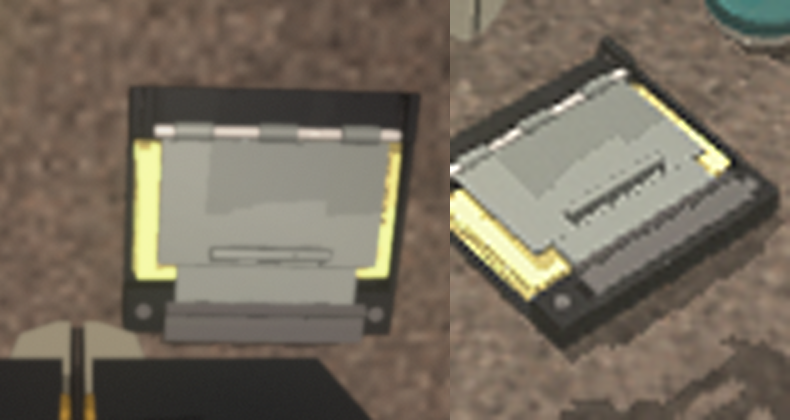

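With the robot clear, the wrist view (left half) shows the tab staying flat with its tongue under the lip at about (265,305). The pad's near edge at x≈133 lies within the mouth edge at about 127. I'll hand in.

```bash
python3 -c "
from plant import order
print(order.close_job())"
```

```text
the job is handed in; nothing more can be done
None
```

The pad is pushed fully in, and the tab is folded over it, tucked under the lip, and stays shut with the robot clear. I handed the job in at about 13 s of the 51 s allowed; no verdict came back.

- **Pad:** I pushed it in with the closed fingertips until it met the end stop, where the push force rose to about 50 N along x. The pose fit then put the pad within about 0.5 mm of fully in.
- **Tab:** I swept it down with the fingertips on the hinge side of the thumb ridge and pressed it flat at about 11 N. I then slid it to the end of its slots, where the force rose to 24 N. The tip was at case y = -6 mm there, against -6.5 mm expected for full travel.
- **Last checks:** With the robot away and near-zero force, the wrist and scene pictures show the tab flat with its tongue under the lip. The pad is inside the mouth. I did not move the arm near the other things on the counter, but I did not re-measure their positions.
- **Disagreement:** My first case poses from the scene and wrist cameras differed by up to 9 mm in y. I used a refit from a closer wrist view, and the contacts agreed with it.

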